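# Queue the bottles for taring in order of size

### The arm

A 6-joint arm with a two-finger parallel gripper is mounted at the origin on the work surface. World frame = base frame: x ahead of the robot, y to its left, z up, the work surface at z = 0. Lengths are in mm, angles in rad, forces in N, time in s.
With the tool pointing down it reaches from about 275 to 1000 mm from the base axis. Payload 8.4 kg.
Tool frame: the origin (TCP) lies between the finger pads; the fingertips stand r.finger_overhang ahead of it and the grasp point (between the pads) is the TCP (r.finger_overhang is the distance from the TCP to the fingertips, in mm); z points along the fingers, y is the line along which they close (so a half turn about z gives the same grasp; the last joint's range is limited). The gripper opens to 85 mm and grips with 20 to 120 N. Pads are 22 mm wide; open, the fingers measure 114 mm over their backs; the gripper's body (76 mm by 85 mm) begins 54 mm behind the grasp point. The pads swing forward as they close: fully open they stand 13 mm farther back than shut.
Start: joints at [-1.248, 0.353, 1.633, -0, 1.155, -0.002], TCP at [199.448, -592.325, 250.281] pointing down, gripper open.
Joint ranges: [-2.63, 2.63], [-0.92, 2.1], [0.06, 2.66], [-1.3, 4.44], [0, 2.69], [-3.02, 3.02]. Speed limits (rad/s): [2.22, 2.22, 2.79, 3.14, 3.14, 3.14].

### API

Orientations are given as [roll, pitch, yaw] about the fixed x, y, z axes, in that order (R = Rz(yaw) Ry(pitch) Rx(roll)).
In Python, from rig import r, cams, sign_off gives the robot as it stands.
- The arm moves only by the shell command python3 -m crank 'ROWS' [FORCE]. ROWS is JSON, a list of rows, each a list of 7 numbers: the shift along the tool's x, y, z in m, then the turn, a rotation vector about the tool's x, y, z in rad, then the closure, from 0 (fully open) to 1 (shut). In form: [[dx, dy, dz, ax, ay, az, gripper], ...]. A call has 1 to 5 rows; each row is the pose to reach, as a shift and turn from the pose commanded when the call began, along the tool's axes at that moment; what a row does not reach only later rows make up. A row lasts 1/10 s, in which the tool goes at most 50 mm and 8.59 degrees, less where a joint would pass 70% of its speed; a pose out of reach is approached as far as the arm can. A call with a gripper value outside its range is refused whole. The fingers move at their own pace and stop on an object; FORCE is the grip in N (left out, the last holds). Time passes only in rows, so rows that repeat a pose let the fingers close. It gives the time, the measured TCP pose, the force, the opening and the grip force at its end, in the units of the state.
- r.sense(): the state, without advancing time (a new reading comes with each control period).
- cams.grab_frame(name): name is "scene" or "side" or "wrist"; returns a dict with "image" (384x512x3 uint8, red, green, blue), "fx", "fy", "cx", "cy" (pixels), "position" and "orientation" of the camera in the world. Camera axes: x right, y down, z forward; pixel columns grow to the right and rows downward; lengths in mm; the calibration is good to about 2 mm. The wrist camera is an equidistant fisheye: a pixel r from the principal point sees the ray r / f radians off the axis. A picture is of the moment at which its call begins. There is no depth.
- sign_off(): hands the job in; it is judged then, once.
The state is a dict: "clock": time; "qpos": joint angles; "qvel": joint speeds; "joint_efforts": joint torques, N m; "eef_pos": TCP position; "tcp_rot": TCP orientation; "contact_force": force on the tool from outside, world axes, zero at the start; "wrist_torque": the same for the moment, N m; "opening": opening from 0.0 (shut) to 1.0 (fully open); "grasp_force": force on a finger pad.
Only numpy, scipy, OpenCV 4.12 (cv2) and the standard library are available. Lean on these libraries where they do the work, as an engineer would, in place of code of your own. Each camera call takes 0.05 s, during which the arm holds its last target. There are 200 camera calls.

### The job

The four amber bottles are about to be tared one after another, smallest first. Line them up in the steel tray, one centred on each round mat, in order of size with the smallest on the mat nearest the balance and the largest at the far end. They are glass: keep them upright, set them down rather than dropping them, and leave the small glass beaker where it stands.

Things in the scene. Friction and masses are not known exactly. Their poses are not given: they have to be found in the camera images.
- bottle_25: the smallest of four loose amber glass bottles with a white label band and a blue screw cap: body 36 mm across, 74 mm high over the cap; the cap is a straight cylinder 34 mm across and makes up the top 20 mm, the neck below it is narrower. Origin: centre of the underside, z up. Capped and empty, under 0.35 kg.
- bottle_50: the second smallest of four loose amber glass bottles with a white label band and a blue screw cap: body 46 mm across, 91 mm high over the cap; the cap is a straight cylinder 40 mm across and makes up the top 22 mm, the neck below it is narrower. Origin: centre of the underside, z up. Capped and empty, under 0.35 kg.
- bottle_100: the second largest of four loose amber glass bottles with a white label band and a blue screw cap: body 56 mm across, 105 mm high over the cap; the cap is a straight cylinder 54 mm across and makes up the top 25 mm, the neck below it is narrower. Origin: centre of the underside, z up. Capped and empty, under 0.35 kg.
- bottle_250: the largest of four loose amber glass bottles with a white label band and a blue screw cap: body 70 mm across, 143 mm high over the cap; the cap is a straight cylinder 54 mm across and makes up the top 25 mm, the neck below it is narrower. Origin: centre of the underside, z up. Capped and empty, under 0.35 kg.
- mat_1: one of four alike round blue-green silicone mats, 80 mm across and 2 mm thick, that lie in a straight row, 90 mm from centre to centre, in a stainless steel tray (385 x 110 mm, rim 14 mm high). The tray and mats are fixed. Which of the mats 1 to 4 lies where in the row differs from start to start. Origin: centre of the mat's underside, 3 mm above the bench; its top is 2 mm higher. Its y axis runs along the row, its x axis across it.
- mat_2: one of four alike round blue-green silicone mats, 80 mm across and 2 mm thick, that lie in a straight row, 90 mm from centre to centre, in a stainless steel tray (385 x 110 mm, rim 14 mm high). The tray and mats are fixed. Which of the mats 1 to 4 lies where in the row differs from start to start. Origin: centre of the mat's underside, 3 mm above the bench; its top is 2 mm higher. Its y axis runs along the row, its x axis across it.
- mat_3: one of four alike round blue-green silicone mats, 80 mm across and 2 mm thick, that lie in a straight row, 90 mm from centre to centre, in a stainless steel tray (385 x 110 mm, rim 14 mm high). The tray and mats are fixed. Which of the mats 1 to 4 lies where in the row differs from start to start. Origin: centre of the mat's underside, 3 mm above the bench; its top is 2 mm higher. Its y axis runs along the row, its x axis across it.
- mat_4: one of four alike round blue-green silicone mats, 80 mm across and 2 mm thick, that lie in a straight row, 90 mm from centre to centre, in a stainless steel tray (385 x 110 mm, rim 14 mm high). The tray and mats are fixed. Which of the mats 1 to 4 lies where in the row differs from start to start. Origin: centre of the mat's underside, 3 mm above the bench; its top is 2 mm higher. Its y axis runs along the row, its x axis across it.
- balance: white top-pan laboratory balance with a square steel pan, 200 mm wide, 225 mm deep, 66 mm high, fixed on the bench beyond one end of the tray, to the left or the right (a stirrer with a round white plate, 88 mm high, stands beyond the other end). Origin: centre of its footprint on the bench.
- beaker: bystander: loose empty clear glass beaker, 52 mm across, 70 mm high, standing to the right (-y) of the bottles. Origin: centre of the underside.
Things that resemble listed ones, but are neither listed nor needed, are in the scene too. What is shaped like the bottle_50 but pink is not meant.

How it is judged (in metres and radians):
At the end, for the whole second after the job is handed in: Each bottle stands upright (within 0.1 rad) and at rest on a mat, its centre within 12 mm of the mat's centre; along the row from the balance they stand in order of size, smallest (36 mm) nearest the balance, then 46, 56 and 70 mm ((horizontal distance between bottle_25 and mat_1 below 0.012 m or horizontal distance between bottle_25 and mat_2 below 0.012 m or horizontal distance between bottle_25 and mat_3 below 0.012 m or horizontal distance between bottle_25 and mat_4 below 0.012 m) and height (world z) of each of bottle_25, bottle_50, bottle_100, bottle_250 below 0.009 m and angle between each of bottle_25, bottle_50, bottle_100, bottle_250's own z axis and vertical below 0.1 rad and linear speed of each of bottle_25, bottle_50, bottle_100, bottle_250 below 0.02 m/s and angular speed of each of bottle_25, bottle_50, bottle_100, bottle_250 below 0.2 rad/s and (horizontal distance between bottle_50 and mat_1 below 0.012 m or horizontal distance between bottle_50 and mat_2 below 0.012 m or horizontal distance between bottle_50 and mat_3 below 0.012 m or horizontal distance between bottle_50 and mat_4 below 0.012 m) and (horizontal distance between bottle_100 and mat_1 below 0.012 m or horizontal distance between bottle_100 and mat_2 below 0.012 m or horizontal distance between bottle_100 and mat_3 below 0.012 m or horizontal distance between bottle_100 and mat_4 below 0.012 m) and (horizontal distance between bottle_250 and mat_1 below 0.012 m or horizontal distance between bottle_250 and mat_2 below 0.012 m or horizontal distance between bottle_250 and mat_3 below 0.012 m or horizontal distance between bottle_250 and mat_4 below 0.012 m) and horizontal distance between bottle_25 and bottle_50 below 0.125 m and horizontal distance between bottle_50 and bottle_100 below 0.125 m and horizontal distance between bottle_100 and bottle_250 below 0.125 m and horizontal distance between bottle_25 and balance below 0.4 m); the robot touches nothing.
It fails at once if a bottle is tipped by more than 0.5 rad (about 30 degrees) (angle between any of bottle_25, bottle_50, bottle_100, bottle_250's own z axis and vertical above 0.5 rad).
It fails at once if a bottle is dropped or flung: it moves faster than 0.7 m/s out of the fingers' grip (a fall of about 25 mm) ((linear speed of bottle_25 above 0.7 m/s and contact force between bottle_25 and the fingers below 0.1 N) or (linear speed of bottle_50 above 0.7 m/s and contact force between bottle_50 and the fingers below 0.1 N) or (linear speed of bottle_100 above 0.7 m/s and contact force between bottle_100 and the fingers below 0.1 N) or (linear speed of bottle_250 above 0.7 m/s and contact force between bottle_250 and the fingers below 0.1 N)).
It fails at once if the glass beaker is moved by more than 20 mm (distance of beaker from where it was at the start of the episode above 0.02 m).
It also fails if it takes over 104 s, if anything falls off the work surface, if the arm or the gripper's body presses on something with over 40 N, if the wrist force passes 120 N, or if a joint passes its speed limit or range.

## Working session

There is one attempt and no reset: what is moved stays moved. The work goes in short steps, Python scripts to look and compute and a shell command to move; the robot and the scene stay as the last step left them, time stands still between calls to the robot, and variables do not carry over. Pictures are saved under pics/ and viewed, at most 14 in all, crops included, and the job is handed in when it is done.

```bash
ls; mkdir -p pics; python3 - <<'E'
from rig import r,cams
import cv2
print(r.sense(), r.finger_overhang)
for n in ("scene","side"):
    f=cams.grab_frame(n)
    cv2.imwrite(f"pics/{n}0.png",cv2.cvtColor(f["image"],cv2.COLOR_RGB2BGR))
    print({k:v for k,v in f.items() if k!="image"})
E
```

```text
pics
{'clock': 0.0, 'qpos': array([-1.24839715e+00,  3.53660328e-01,  1.63411963e+00, -1.05023434e-05,
        1.15521113e+00, -2.36332589e-03]), 'qvel': array([-0.00043823,  0.00260892, -0.00048387,  0.00176514, -0.00066508,
        0.00086065]), 'joint_efforts': array([-1.08431213e-03, -6.05242109e+01, -3.42070198e+01, -6.65520179e-05,
        9.12227231e-03, -5.62369632e-05]), 'eef_pos': array([ 199.3049224 , -591.90015384,  249.56026569]), 'tcp_rot': array([-3.14019420e+00,  6.29746683e-06,  3.24766753e-01]), 'contact_force': array([-1.14645988, -0.3239829 , -0.60269253]), 'wrist_torque': array([-0.02108297,  0.00363529, -0.03754291]), 'grasp_force': 0.0, 'opening': 1.0005886720144364} 19.0
{'fx': 480.4958145288468, 'fy': 480.4958145288468, 'cx': 253.76653466069078, 'cy': 189.18945071839744, 'position': array([1346.21682317,  141.18765876, 1223.26299654]), 'orientation': array([-2.52405401, -0.0028195 ,  1.76102731])}
{'fx': 498.11800525320524, 'fy': 498.11800525320524, 'cx': 262.52949671691255, 'cy': 192.08493964171512, 'position': array([-181.53614857,  966.10608614,  821.76449631]), 'orientation': array([-2.15410037, -0.0177779 , -2.5291768 ])}
```

View pics/scene0.png

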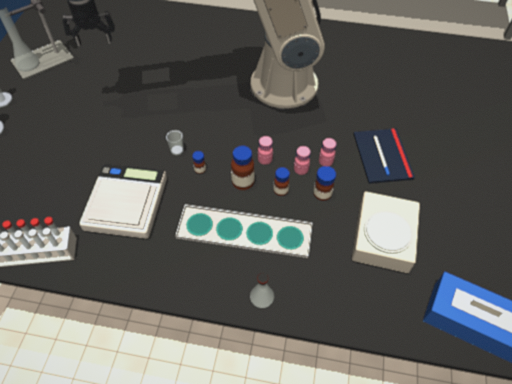

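View pics/side0.png

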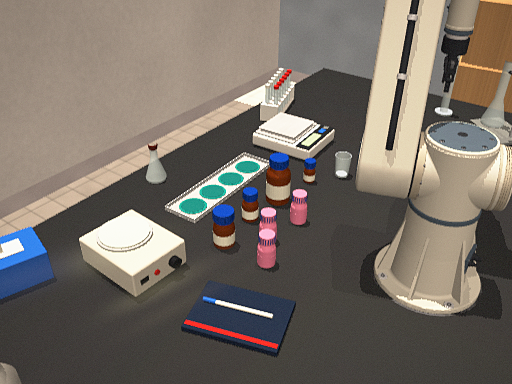

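The overview shows the balance on the -y side (image left). In the scene view the caps are at about: 25 (199,156), 250 (242,155), 50 (282,174), 100 (326,175). The mats are at (200,224), (230,229), (260,233) and (290,238). Three pink lookalikes stand behind the bottles. Next I'll measure positions.

```bash
cat > h.py <<'E'
import numpy as np, cv2
from scipy.spatial.transform import Rotation as R
from scipy.optimize import least_squares
from rig import r,cams
def proj(f,P):
    p=(np.atleast_2d(P)-f["position"])@R.from_euler("xyz",f["orientation"]).as_matrix()
    return np.c_[f["fx"]*p[:,0]/p[:,2]+f["cx"], f["fy"]*p[:,1]/p[:,2]+f["cy"]]
def circ(x,y,z,d):
    t=np.linspace(0,2*np.pi,40,endpoint=False)
    return np.c_[x+d/2*np.cos(t),y+d/2*np.sin(t),0*t+z]
def cyl_cent(f,x,y,d,z0,z1):
    h=cv2.convexHull(proj(f,np.r_[circ(x,y,z0,d),circ(x,y,z1,d)]).astype(np.float32))
    m=cv2.moments(h); return np.array([m["m10"]/m["m00"],m["m01"]/m["m00"]]),m["m00"]
def blobs(f,lo,hi,amin=25):
    hsv=cv2.cvtColor(f["image"],cv2.COLOR_RGB2HSV)
    n,_,s,c=cv2.connectedComponentsWithStats(cv2.inRange(hsv,lo,hi))
    return [(c[i].round(1),s[i,4]) for i in range(1,n) if s[i,4]>=amin]
CAP=((108,130,60),(126,255,255)); MAT=((75,60,50),(98,255,255))
def locate(obs,d,z0,z1):   # obs: [(frame,centroid)]
    s=least_squares(lambda q:np.concatenate([cyl_cent(f,q[0],q[1],d,z0,z1)[0]-c for f,c in obs]),[500,0])
    return s.x,np.abs(s.fun).max(),[round(cyl_cent(f,*s.x,d,z0,z1)[1]) for f,_ in obs]
B={"25":(34,54,74),"50":(40,69,91),"100":(54,80,105),"250":(54,118,143)}
E
python3 - <<'E'
from h import *
for n in ("scene","side"):
    f=cams.grab_frame(n); print(n)
    for k,c in (("cap",CAP),("mat",MAT)):
        for b in blobs(f,*c): print(k,b[0],b[1])
E
```

```text
scene
cap [241.9 154.5] 290
cap [197.8 156.2] 111
cap [281.9 173.7] 166
cap [325.8 175.1] 287
cap [386.7 170.9] 37
cap [115.  170.9] 64
cap [468.3 316. ] 3555
mat [199.1 224. ] 463
mat [229.  228.3] 471
mat [259.2 232.9] 481
mat [289.9 237.2] 487
side
cap [278.6 160.6] 300
cap [309.8 162.9] 115
cap [249.9 193.9] 198
cap [223.  214.3] 395
cap [ 24.6 274.3] 1496
cap [208.5 300.9] 30
mat [247.2 166.4] 238
mat [230.2 178.3] 265
mat [212.2 191.4] 301
mat [192.5 205.5] 348
```

```bash
python3 - <<'E'
from h import *
S,D=cams.grab_frame("scene"),cams.grab_frame("side")
for n,(a,b) in {"25":((197.8,156.2),(309.8,162.9)),"50":((281.9,173.7),(249.9,193.9)),"100":((325.8,175.1),(223,214.3)),"250":((241.9,154.5),(278.6,160.6))}.items():
    print(n,locate([(S,a),(D,b)],*B[n]))
for a,b in zip([(199.1,224),(229,228.3),(259.2,232.9),(289.9,237.2)],[(247.2,166.4),(230.2,178.3),(212.2,191.4),(192.5,205.5)]):
    print("mat",locate([(S,a),(D,b)],80,3,5), locate([(S,a)],80,3,5)[0],locate([(D,b)],80,3,5)[0])
PINK=((150,50,90),(179,200,255))
for f in (S,D): print([b for b in blobs(f,*PINK,40)])
E
```

```text
25 (array([406.24989569,   0.        ]), np.float64(67.48098596086868), [117, 143])
50 (array([490.96685648,   0.        ]), np.float64(21.479537157208597), [172, 181])
100 (array([509.7651463,   0.       ]), np.float64(66.47692630925673), [305, 300])
250 (array([ 4.69332239e+02, -3.34892330e-01]), np.float64(19.993251681961368), [307, 315])
mat (array([617.1875,   0.    ]), np.float64(53.23850266678386), [498, 321]) [656.24997765   0.        ] [593.75001118   0.        ]
mat (array([640.62501118,   0.        ]), np.float64(21.815015615342077), [512, 314]) [648.43738079   0.        ] [614.25779387   0.        ]
mat (array([640.62499814,   0.        ]), np.float64(8.38498100464949), [512, 314]) [640.62499814   0.        ] [656.2499702   0.       ]
mat (array([500.,   0.]), np.float64(64.18197591401014), [435, 358]) [500.   0.] [500.   0.]
[(array([401.5, 153.3]), np.int32(119)), (array([265. , 149.6]), np.int32(379)), (array([327.3, 151.6]), np.int32(387)), (array([301.9, 159.7]), np.int32(391))]
[(array([298.4, 207.3]), np.int32(511)), (array([266.8, 239. ]), np.int32(945))]
```

```bash
python3 - <<'E'
s=open("h.py").read()
s=s.replace("s=least_squares(lambda q:np","X=lambda q:(500*q[0],500*(q[1]-1))\n    s=least_squares(lambda q:np").replace("cyl_cent(f,q[0],q[1],","cyl_cent(f,*X(q),").replace("[500,0])","[1,1],diff_step=1e-2)").replace("return s.x,","s.x=np.array(X(s.x))\n    return s.x.round(1),")
open("h.py","w").write(s)
E
python3 - <<'E'
from h import *
S,D=cams.grab_frame("scene"),cams.grab_frame("side")
def show(n,a,b,dims): print(n,locate([(S,a),(D,b)],*dims),locate([(S,a)],*dims)[0],locate([(D,b)],*dims)[0])
for n,(a,b) in {"25":((197.8,156.2),(309.8,162.9)),"50":((281.9,173.7),(249.9,193.9)),"100":((325.8,175.1),(223,214.3)),"250":((241.9,154.5),(278.6,160.6))}.items(): show(n,a,b,B[n])
for a,b in zip([(199.1,224),(229,228.3),(259.2,232.9),(289.9,237.2)],[(247.2,166.4),(230.2,178.3),(212.2,191.4),(192.5,205.5)]): show("mat",a,b,(80,3,5))
for a in [(265,149.6),(301.9,159.7),(327.3,151.6)]: print("pink",locate([(S,a)],43,0,91)[0])
for a in [(178,143)]: print("beaker",locate([(S,a)],52,0,70)[0])
E
```

```text
25 (array([ 447. , -204.3]), np.float64(0.8696631608820837), [118, 112]) [ 446.9 -205.9] [ 444.9 -199.2]
50 (array([476.9,  63.8]), np.float64(0.4491227498743342), [172, 197]) [476.5  62.6] [476.2  65.9]
100 (array([465.9, 192.5]), np.float64(0.5438945452080475), [306, 394]) [466.4 191.3] [464.7 194.5]
250 (array([467.8, -59.1]), np.float64(0.599330865173215), [304, 295]) [467.3 -60.4] [466.6 -55.9]
mat (array([ 648.6, -153.8]), np.float64(0.631620695469735), [499, 255]) [ 649.6 -154.2] [ 645.9 -150.8]
mat (array([646.7, -63.4]), np.float64(0.5489470080792387), [508, 287]) [647.1 -64.1] [644.8 -60.8]
mat (array([644.5,  26.6]), np.float64(0.668307027700962), [517, 324]) [645.5  25.9] [642.   29.3]
mat (array([641.9, 116.9]), np.float64(0.545669449058181), [526, 369]) [642.7 116.2] [640.  118.9]
pink [366.6  -7.6]
pink [385.1 113.4]
pink [336.8 188.3]
beaker [ 383.8 -291.5]
```

Residuals are below 1 px, the mat pitch comes out at 90.0–90.4 mm, and the blob areas agree with the model. First I'll move over bottle_25 and turn so the fingers close across the row (yaw 1.595).

```bash
python3 -m crank '[[0.03,-0.024,0,0,0,0,0],[0.06,-0.048,0,0,0,0,0],[0.09,-0.072,0,0,0,0,0],[0.12,-0.096,0,0,0,0,0],[0.15,-0.12,0,0,0,0,0]]' 40
python3 -m crank '[[0.03,-0.024,0,0,0,0,0],[0.06,-0.048,0,0,0,0,0],[0.09,-0.072,0,0,0,0,0],[0.12,-0.096,0,0,0,0,0],[0.15,-0.12,0,0,0,0,0]]'
python3 -m crank '[[0.03,-0.025,0.015,0,0,0,0],[0.05,-0.042,0.035,0,0,0,0],[0.0585,-0.0487,0.05,0,0,0,0]]'
python3 -m crank '[[0,0,0,0,0,-0.14,0],[0,0,0,0,0,-0.28,0],[0,0,0,0,0,-0.42,0],[0,0,0,0,0,-0.56,0],[0,0,0,0,0,-0.70,0]]'
python3 -m crank '[[0,0,0,0,0,-0.14,0],[0,0,0,0,0,-0.28,0],[0,0,0,0,0,-0.42,0],[0,0,0,0,0,-0.57,0],[0,0,0,0,0,-0.57,0]]'
python3 - <<'E'
from h import *
f=cams.grab_frame("wrist")
cv2.imwrite("pics/w1.png",cv2.cvtColor(f["image"],cv2.COLOR_RGB2BGR))
s=r.sense();print(s["eef_pos"],s["tcp_rot"],s["qpos"])
E
```

```text
clock: 0.9
eef_pos: [303.9, -429.5, 250.4]
tcp_rot: [3.141, -0.0, 0.324]
contact_force: [1.5, -0.7, -0.5]
opening: 1.001
grasp_force: 0.0
clock: 1.4
eef_pos: [407.8, -267.8, 250.5]
tcp_rot: [3.141, -0.0, 0.325]
contact_force: [0.6, -0.1, -0.4]
opening: 0.999
grasp_force: 0.0
clock: 1.7
eef_pos: [447.9, -202.2, 199.6]
tcp_rot: [-3.141, -0.0, 0.327]
contact_force: [0.3, -1.1, 0.0]
opening: 0.996
grasp_force: 0.0
clock: 2.2
eef_pos: [447.1, -204.3, 200.4]
tcp_rot: [3.141, -0.0, 1.031]
contact_force: [0.4, -0.1, -0.2]
opening: 0.999
grasp_force: 0.0
clock: 2.7
eef_pos: [447.1, -204.3, 200.4]
tcp_rot: [3.141, 0.0, 1.597]
contact_force: [-0.7, -1.1, -0.7]
opening: 1.0
grasp_force: 0.0
[ 447.10874837 -204.33185033  200.36575773] [3.14143132e+00 7.05249857e-05 1.59155446e+00] [-4.31721716e-01  2.04794283e-01  1.96274651e+00  8.59217095e-06
  9.73875933e-01 -4.52484681e-01]
```

View pics/w1.png

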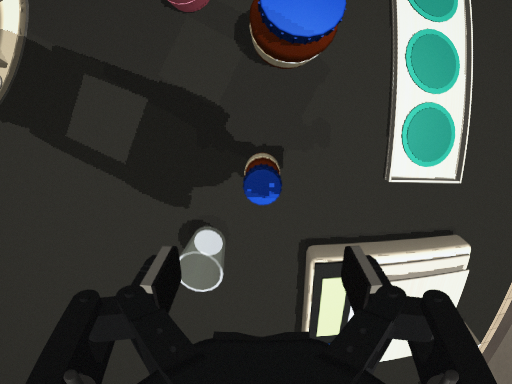

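The wrist view shows bottle_25's cap at (262,185), midway between the fingers. The beaker at (203,260) is clear. I'll check that cap against the fisheye model.

```bash
cat >> h.py <<'E'
def wray(f,u,v,z):   # fisheye pixel -> world point at height z
    d=np.array([(u-f["cx"]),(v-f["cy"])]); rr=np.hypot(*d); th=rr/f["fx"]
    k=np.r_[np.sin(th)*d/rr,np.cos(th)]; w=R.from_euler("xyz",f["orientation"]).apply(k)
    return f["position"]+w*(z-f["position"][2])/w[2]
E
python3 - <<'E'
from h import *
f=cams.grab_frame("wrist")
for b in blobs(f,*CAP,200)+blobs(f,*MAT,200): print(b)
print(wray(f,263,186,74), [wray(f,*p,5).round(1) for p in ((428.5,134),(432,61))])
E
```

```text
(array([302.2,  15.4]), np.int32(2552))
(array([261.9, 185.8]), np.int32(1154))
(array([434.5,   8.2]), np.int32(756))
(array([431.7,  59.8]), np.int32(2754))
(array([427.9, 133. ]), np.int32(2722))
[ 449.50797602 -203.10084376   74.        ] [array([ 648.2, -154.7,    5. ]), array([645.7, -66.1,   5. ])]
```

The wrist estimate is within about 2 mm of the fixed cameras. Descend and grip.

```bash
python3 -m crank '[[0,0.001,0.03,0,0,0,0],[0,0.001,0.06,0,0,0,0],[0,0.001,0.09,0,0,0,0],[0,0.001,0.118,0,0,0,0],[0,0.001,0.134,0,0,0,0]]' 40
python3 -m crank '[[0,0,0,0,0,0,0.3],[0,0,0,0,0,0,0.5],[0,0,0,0,0,0,0.7],[0,0,0,0,0,0,0.8],[0,0,0,0,0,0,0.8]]' 40
python3 -m crank '[[0,0,0,0,0,0,0.8],[0,0,0,0,0,0,0.8],[0,0,0,0,0,0,0.8],[0,0,0,0,0,0,0.8],[0,0,0,0,0,0,0.8]]' 40
```

```text
clock: 3.3
eef_pos: [447.2, -203.9, 64.4]
tcp_rot: [-3.14, -0.001, 1.591]
contact_force: [0.2, -0.2, 0.1]
opening: 1.001
grasp_force: 0.0
clock: 3.8
eef_pos: [448.9, -204.7, 67.5]
tcp_rot: [3.14, 0.001, 1.594]
contact_force: [-1.1, -0.1, 6.6]
opening: 0.38
grasp_force: 39.3
clock: 4.3
eef_pos: [448.9, -204.7, 67.5]
tcp_rot: [3.14, 0.001, 1.594]
contact_force: [-1.3, 0.7, 6.7]
opening: 0.384
grasp_force: 39.3
```

Gripped: opening 0.384 is about 33 mm, and force is 39 N. Lift, then carry to the mat nearest the balance.

```bash
python3 -m crank '[[0,0,-0.01,0,0,0,0.8],[0,0,-0.03,0,0,0,0.8],[0,0,-0.055,0,0,0,0.8],[0,0,-0.08,0,0,0,0.8],[0,0,-0.1,0,0,0,0.8]]' 40
python3 -m crank '[[0.003,0.012,0,0,0,0,0.8],[0.008,0.035,0,0,0,0,0.8],[0.014,0.060,0,0,0,0,0.8],[0.020,0.085,0,0,0,0,0.8],[0.026,0.112,0,0,0,0,0.8]]'
python3 -m crank '[[0.006,0.027,0,0,0,0,0.8],[0.012,0.054,0,0,0,0,0.8],[0.017,0.076,0,0,0,0,0.8],[0.020,0.089,0,0,0,0,0.8],[0.020,0.089,0,0,0,0,0.8]]'
python3 -m crank '[[0,0,0.02,0,0,0,0.8],[0,0,0.045,0,0,0,0.8],[0,0,0.07,0,0,0,0.8],[0,0,0.083,0,0,0,0.8],[0,0,0.088,0,0,0,0.8]]'
python3 -m crank '[[0,0,0.001,0,0,0,0.8],[0,0,0.003,0,0,0,0.8],[0,0,0.005,0,0,0,0.8],[0,0,0.005,0,0,0,0.8],[0,0,0.005,0,0,0,0.8]]'
python3 - <<'E'
from h import *
for n in ("scene","wrist"):
    f=cams.grab_frame(n); cv2.imwrite(f"pics/{n}2.png",cv2.cvtColor(f["image"],cv2.COLOR_RGB2BGR))
E
```

```text
clock: 4.8
eef_pos: [448.4, -204.4, 168.6]
tcp_rot: [3.14, 0.001, 1.595]
contact_force: [0.2, -0.2, -1.0]
opening: 0.381
grasp_force: 39.7
clock: 5.3
eef_pos: [560.5, -174.9, 165.8]
tcp_rot: [-3.141, -0.0, 1.595]
contact_force: [1.0, -0.6, 0.3]
opening: 0.382
grasp_force: 39.8
clock: 5.8
eef_pos: [649.1, -152.7, 165.6]
tcp_rot: [3.142, -0.0, 1.596]
contact_force: [-0.4, 0.2, 0.0]
opening: 0.385
grasp_force: 39.8
clock: 6.3
eef_pos: [646.3, -153.5, 76.8]
tcp_rot: [-3.139, -0.001, 1.594]
contact_force: [0.1, 0.1, -1.2]
opening: 0.381
grasp_force: 39.8
clock: 6.8
eef_pos: [648.2, -153.5, 73.8]
tcp_rot: [3.141, 0.0, 1.595]
contact_force: [0.1, 0.4, -0.8]
opening: 0.384
grasp_force: 39.8
```

View pics/scene2.png

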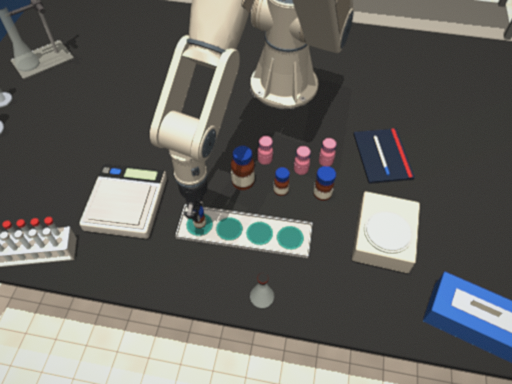

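View pics/wrist2.png

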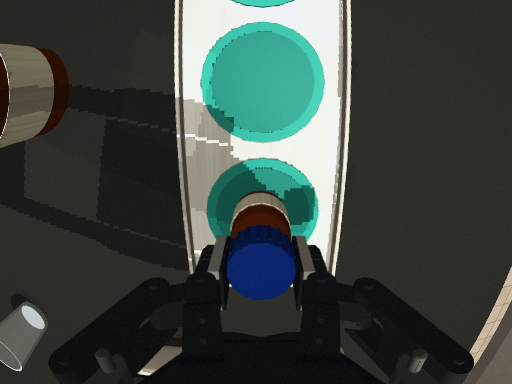

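Bottle_25 hangs upright over mat 1 (scene at about (198,222)) and is centred between the rims. There is no contact yet, so I'll lower it in small steps.

```bash
python3 -m crank '[[0,0,0.001,0,0,0,0.8],[0,0,0.001,0,0,0,0.8],[0,0,0.002,0,0,0,0.8],[0,0,0.002,0,0,0,0.8]]'
python3 -m crank '[[0,0,0.001,0,0,0,0.8],[0,0,0.001,0,0,0,0.8],[0,0,0.001,0,0,0,0.8]]'
```

```text
clock: 7.3
eef_pos: [648.2, -153.6, 72.5]
tcp_rot: [3.141, 0.0, 1.595]
contact_force: [-3.9, 1.2, 12.1]
opening: 0.384
grasp_force: 41.0
clock: 7.6
eef_pos: [648.3, -153.7, 72.5]
tcp_rot: [3.141, 0.0, 1.595]
contact_force: [-5.7, 0.7, 19.7]
opening: 0.384
grasp_force: 41.7
```

Contact at z = 72.5. Ease off, release, lift and go over bottle_50.

```bash
python3 -m crank '[[0,0,-0.002,0,0,0,0.8],[0,0,-0.002,0,0,0,0.6],[0,0,-0.002,0,0,0,0.5],[0,0,-0.002,0,0,0,0.3],[0,0,-0.002,0,0,0,0]]'
python3 -m crank '[[0,0,0,0,0,0,0],[0,0,0,0,0,0,0],[0,0,-0.02,0,0,0,0],[0,0,-0.05,0,0,0,0],[0,0,-0.08,0,0,0,0]]'
python3 -m crank '[[0.01,-0.007,-0.03,0,0,0,0],[0.045,-0.034,-0.03,0,0,0,0],[0.08,-0.06,-0.03,0,0,0,0],[0.115,-0.086,-0.03,0,0,0,0],[0.15,-0.113,-0.03,0,0,0,0]]'
python3 -m crank '[[0.035,-0.026,0,0,0,0,0],[0.06,-0.045,0,0,0,0,0],[0.0715,-0.0534,0,0,0,0,0],[0.0715,-0.0534,0,0,0,0,0],[0.0715,-0.0534,0,0,0,0,0]]'
python3 - <<'E'
from h import *
S=cams.grab_frame("scene"); f=cams.grab_frame("wrist")
for b in blobs(S,*CAP): print(b)
for b in blobs(f,*CAP,300): print("w",b, wray(f,*b[0],91))
cv2.imwrite("pics/m3.png",cv2.cvtColor(np.hstack([S["image"][100:300,120:420],f["image"][:200,100:400]]),cv2.COLOR_RGB2BGR))
E
```

```text
clock: 8.1
eef_pos: [647.8, -153.4, 71.9]
tcp_rot: [-3.141, -0.0, 1.595]
contact_force: [-0.1, 0.2, -0.2]
opening: 0.823
grasp_force: 0.0
clock: 8.6
eef_pos: [647.5, -153.4, 152.7]
tcp_rot: [-3.14, -0.0, 1.595]
contact_force: [1.1, -0.3, 0.7]
opening: 0.998
grasp_force: 0.0
clock: 9.1
eef_pos: [530.3, -5.2, 182.4]
tcp_rot: [3.141, -0.0, 1.594]
contact_force: [0.2, 0.4, 0.1]
opening: 0.998
grasp_force: 0.0
clock: 9.6
eef_pos: [477.2, 63.7, 182.6]
tcp_rot: [3.14, 0.0, 1.595]
contact_force: [0.5, -0.4, 0.4]
opening: 1.0
grasp_force: 0.0
(array([241.9, 154.5]), np.int32(291))
(array([281.7, 173.9]), np.int32(160))
(array([325.8, 175. ]), np.int32(285))
(array([386.7, 170.9]), np.int32(38))
(array([115. , 170.9]), np.int32(65))
(array([197.5, 211. ]), np.int32(109))
(array([468.2, 316. ]), np.int32(3563))
w (array([249.9,  30.6]), np.int32(4492)) [467.21962082 191.10594747  91.        ]
w (array([262.4, 197.9]), np.int32(2186)) [479.09296478  66.05810585  91.        ]
w (array([249.3, 327.1]), np.int32(644)) [469.69333642 -70.50846291  91.        ]
w (array([391.3, 354.7]), np.int32(396)) [ 637.77540344 -130.29837495   91.        ]
```

View pics/m3.png

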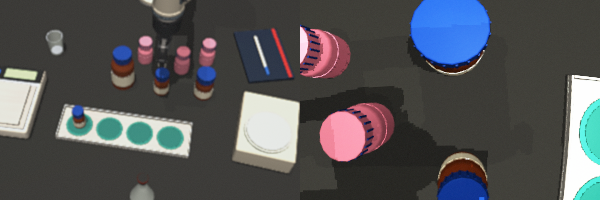

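The crop shows bottle_25 upright on the first mat and bottle_50 under the gripper, with a pink lookalike clear to its left. Descend and grip.

```bash
python3 -m crank '[[0.001,0.001,0.03,0,0,0,0],[0.001,0.001,0.06,0,0,0,0],[0.001,0.001,0.085,0,0,0,0],[0.001,0.001,0.098,0,0,0,0],[0.001,0.001,0.102,0,0,0,0]]' 40
python3 -m crank '[[0,0,0,0,0,0,0.3],[0,0,0,0,0,0,0.5],[0,0,0,0,0,0,0.7],[0,0,0,0,0,0,0.8],[0,0,0,0,0,0,0.8]]' 40
python3 -m crank '[[0,0,0,0,0,0,0.8],[0,0,0,0,0,0,0.8],[0,0,0,0,0,0,0.8]]' 40
```

```text
clock: 10.2
eef_pos: [477.0, 64.3, 79.0]
tcp_rot: [-3.139, 0.0, 1.594]
contact_force: [-0.0, -0.1, 0.9]
opening: 0.999
grasp_force: 0.0
clock: 10.7
eef_pos: [478.1, 65.1, 81.4]
tcp_rot: [3.139, -0.0, 1.595]
contact_force: [-2.1, -0.2, 6.1]
opening: 0.457
grasp_force: 39.6
clock: 11.0
eef_pos: [478.1, 65.1, 81.4]
tcp_rot: [3.14, -0.0, 1.595]
contact_force: [-0.7, -0.8, 7.0]
opening: 0.457
grasp_force: 39.6
```

```bash
python3 -m crank '[[0,0,-0.01,0,0,0,0.8],[0,0,-0.03,0,0,0,0.8],[0,0,-0.055,0,0,0,0.8],[0,0,-0.08,0,0,0,0.8],[0,0,-0.1,0,0,0,0.8]]' 40
python3 -m crank '[[-0.008,0.01,0,0,0,0,0.8],[-0.024,0.03,0,0,0,0,0.8],[-0.040,0.05,0,0,0,0,0.8],[-0.058,0.072,0,0,0,0,0.8],[-0.076,0.094,0,0,0,0,0.8]]'
python3 -m crank '[[-0.018,0.022,0,0,0,0,0.8],[-0.036,0.045,0,0,0,0,0.8],[-0.050,0.063,0,0,0,0,0.8],[-0.0566,0.0714,0,0,0,0,0.8],[-0.0566,0.0714,0,0,0,0,0.8]]'
python3 -m crank '[[0,0,0.02,0,0,0,0.8],[0,0,0.045,0,0,0,0.8],[0,0,0.07,0,0,0,0.8],[0,0,0.083,0,0,0,0.8],[0,0,0.088,0,0,0,0.8]]'
python3 -m crank '[[0,0,0.001,0,0,0,0.8],[0,0,0.003,0,0,0,0.8],[0,0,0.005,0,0,0,0.8],[0,0,0.006,0,0,0,0.8],[0,0,0.006,0,0,0,0.8]]'
python3 -m crank '[[0,0,0.001,0,0,0,0.8],[0,0,0.001,0,0,0,0.8],[0,0,0.001,0,0,0,0.8]]'
```

```text
clock: 11.5
eef_pos: [477.4, 65.1, 182.5]
tcp_rot: [3.14, -0.0, 1.595]
contact_force: [1.0, -0.1, -1.0]
opening: 0.454
grasp_force: 40.4
clock: 12.0
eef_pos: [573.9, -9.9, 179.8]
tcp_rot: [-3.141, 0.0, 1.595]
contact_force: [0.6, 0.5, -0.9]
opening: 0.455
grasp_force: 40.5
clock: 12.5
eef_pos: [646.3, -64.6, 179.5]
tcp_rot: [-3.141, 0.0, 1.594]
contact_force: [0.3, -0.1, -0.5]
opening: 0.458
grasp_force: 40.5
clock: 13.0
eef_pos: [644.2, -63.0, 90.8]
tcp_rot: [-3.139, -0.0, 1.595]
contact_force: [-0.4, -0.2, -1.8]
opening: 0.456
grasp_force: 40.5
clock: 13.5
eef_pos: [645.9, -63.6, 86.6]
tcp_rot: [3.141, 0.0, 1.595]
contact_force: [0.7, 0.5, -0.5]
opening: 0.453
grasp_force: 40.5
clock: 13.8
eef_pos: [646.1, -63.7, 86.4]
tcp_rot: [3.141, 0.0, 1.595]
contact_force: [-1.9, -0.2, 7.3]
opening: 0.457
grasp_force: 41.2
```

Touched down at z = 86.4, as expected. Release and go over bottle_100.

```bash
python3 -m crank '[[0,0,-0.001,0,0,0,0.8],[0,0,-0.001,0,0,0,0.5],[0,0,-0.001,0,0,0,0.4],[0,0,-0.001,0,0,0,0.2],[0,0,-0.001,0,0,0,0]]'
python3 -m crank '[[0,0,0,0,0,0,0],[0,0,0,0,0,0,0],[0,0,-0.02,0,0,0,0],[0,0,-0.05,0,0,0,0],[0,0,-0.08,0,0,0,0]]'
python3 -m crank '[[0.01,-0.006,-0.03,0,0,0,0],[0.045,-0.03,-0.03,0,0,0,0],[0.08,-0.053,-0.03,0,0,0,0],[0.115,-0.077,-0.03,0,0,0,0],[0.15,-0.1,-0.03,0,0,0,0]]'
python3 -m crank '[[0.035,-0.023,0,0,0,0,0],[0.07,-0.047,0,0,0,0,0],[0.1,-0.067,0,0,0,0,0],[0.1106,-0.074,0,0,0,0,0],[0.1106,-0.074,0,0,0,0,0]]'
python3 - <<'E'
from h import *
S=cams.grab_frame("scene"); D=cams.grab_frame("side"); f=cams.grab_frame("wrist"); print(r.sense()["eef_pos"])
for n,F in (("S",S),("D",D)):
  for b in blobs(F,*CAP,60): print(n,b)
for b in blobs(f,*CAP,300): print("w",b, wray(f,*b[0],105))
for n,p in (("25",(648.6,-153.8)),("50",(646.7,-63.4))):
  d,a,b=B[n]; print("expect",n,cyl_cent(S,*p,d,a+5,b+5),cyl_cent(D,*p,d,a+5,b+5))
E
```

```text
clock: 14.3
eef_pos: [645.7, -63.6, 86.2]
tcp_rot: [-3.141, -0.0, 1.595]
contact_force: [0.2, -0.2, -0.0]
opening: 0.914
grasp_force: 0.0
clock: 14.8
eef_pos: [645.3, -63.6, 166.7]
tcp_rot: [-3.14, -0.0, 1.595]
contact_force: [0.2, 0.3, 0.1]
opening: 1.0
grasp_force: 0.0
clock: 15.3
eef_pos: [541.0, 85.0, 196.4]
tcp_rot: [3.141, -0.0, 1.594]
contact_force: [1.0, 0.7, 0.7]
opening: 1.001
grasp_force: 0.0
clock: 15.8
eef_pos: [464.9, 193.8, 196.5]
tcp_rot: [3.141, -0.0, 1.597]
contact_force: [0.8, 0.1, -0.8]
opening: 1.003
grasp_force: 0.0
[466.31004405 192.09537995 196.36845821]
S (array([241.9, 154.5]), np.int32(290))
S (array([325.7, 175. ]), np.int32(287))
S (array([115. , 170.9]), np.int32(64))
S (array([197.5, 211. ]), np.int32(109))
S (array([227.4, 212.6]), np.int32(167))
S (array([468.3, 316. ]), np.int32(3563))
D (array([248. , 147.8]), np.int32(72))
D (array([278.6, 160.6]), np.int32(301))
D (array([223. , 214.2]), np.int32(393))
D (array([ 24.6, 274.4]), np.int32(1480))
w (array([261.6, 199.9]), np.int32(3600)) [467.24246314 193.48765695 105.        ]
expect 25 (array([197.26984547, 211.67341776]), 139.99854758789297) (array([247.09433459, 147.9258231 ]), 102.96718880312983)
expect 50 (array([228.15144017, 213.21167135]), 194.69747078570072) (array([229.77126311, 154.84044847]), 151.5355591319967)
```

Bottles 25 and 50 are within 1 px (about 2 mm) of the mat centres. Grip bottle_100.

```bash
python3 -m crank '[[0.0008,0.001,0.03,0,0,0,0],[0.0008,0.001,0.06,0,0,0,0],[0.0008,0.001,0.085,0,0,0,0],[0.0008,0.001,0.098,0,0,0,0],[0.0008,0.001,0.103,0,0,0,0]]' 40
python3 -m crank '[[0,0,0,0,0,0,0.2],[0,0,0,0,0,0,0.4],[0,0,0,0,0,0,0.6],[0,0,0,0,0,0,0.7],[0,0,0,0,0,0,0.7]]' 40
python3 -m crank '[[0,0,0,0,0,0,0.7],[0,0,0,0,0,0,0.7],[0,0,0,0,0,0,0.7]]' 40
```

```text
clock: 16.45
eef_pos: [466.5, 192.5, 92.1]
tcp_rot: [-3.14, 0.001, 1.594]
contact_force: [0.3, 0.7, 0.7]
opening: 0.999
grasp_force: 0.0
clock: 16.95
eef_pos: [467.4, 193.9, 94.5]
tcp_rot: [3.139, -0.001, 1.595]
contact_force: [-0.4, -1.5, 7.4]
opening: 0.62
grasp_force: 42.3
clock: 17.25
eef_pos: [467.3, 193.9, 94.5]
tcp_rot: [3.139, -0.001, 1.595]
contact_force: [-1.1, -1.1, 7.8]
opening: 0.624
grasp_force: 42.3
```

```bash
python3 -m crank '[[0,0,-0.01,0,0,0,0.7],[0,0,-0.03,0,0,0,0.7],[0,0,-0.055,0,0,0,0.7],[0,0,-0.08,0,0,0,0.7],[0,0,-0.1,0,0,0,0.7]]' 40
python3 -m crank '[[-0.01,0.01,0,0,0,0,0.7],[-0.028,0.028,0,0,0,0,0.7],[-0.047,0.047,0,0,0,0,0.7],[-0.067,0.068,0,0,0,0,0.7],[-0.087,0.088,0,0,0,0,0.7]]'
python3 -m crank '[[-0.02,0.02,0,0,0,0,0.7],[-0.04,0.04,0,0,0,0,0.7],[-0.060,0.06,0,0,0,0,0.7],[-0.075,0.076,0,0,0,0,0.7],[-0.0843,0.0852,0,0,0,0,0.7]]'
python3 -m crank '[[0,0,0.005,0,0,0,0.7],[0,0,0.03,0,0,0,0.7],[0,0,0.06,0,0,0,0.7],[0,0,0.08,0,0,0,0.7],[0,0,0.088,0,0,0,0.7]]'
python3 -m crank '[[0,0,0.001,0,0,0,0.7],[0,0,0.003,0,0,0,0.7],[0,0,0.005,0,0,0,0.7],[0,0,0.006,0,0,0,0.7],[0,0,0.006,0,0,0,0.7]]'
python3 -m crank '[[0,0,0.001,0,0,0,0.7],[0,0,0.001,0,0,0,0.7],[0,0,0.001,0,0,0,0.7]]'
```

```text
clock: 17.75
eef_pos: [466.7, 193.7, 195.5]
tcp_rot: [3.14, -0.001, 1.595]
contact_force: [0.3, -0.2, -2.0]
opening: 0.622
grasp_force: 42.2
clock: 18.25
eef_pos: [557.4, 107.2, 192.8]
tcp_rot: [-3.141, 0.0, 1.595]
contact_force: [0.3, -0.0, -0.4]
opening: 0.623
grasp_force: 42.2
clock: 18.75
eef_pos: [644.8, 24.5, 192.5]
tcp_rot: [-3.141, 0.0, 1.594]
contact_force: [-0.4, 0.3, -1.4]
opening: 0.623
grasp_force: 42.2
clock: 19.25
eef_pos: [641.3, 27.1, 102.6]
tcp_rot: [-3.137, -0.0, 1.595]
contact_force: [0.2, 0.5, -0.4]
opening: 0.618
grasp_force: 42.2
clock: 19.75
eef_pos: [644.1, 26.5, 99.8]
tcp_rot: [3.141, -0.0, 1.595]
contact_force: [1.1, 0.5, -1.4]
opening: 0.618
grasp_force: 42.3
clock: 20.05
eef_pos: [644.1, 26.5, 99.6]
tcp_rot: [3.141, -0.0, 1.595]
contact_force: [-1.6, 0.0, 7.6]
opening: 0.626
grasp_force: 43.0
```

Contact, as expected. Release and go over bottle_250.

```bash
python3 -m crank '[[0,0,-0.001,0,0,0,0.7],[0,0,-0.001,0,0,0,0.35],[0,0,-0.001,0,0,0,0.2],[0,0,-0.001,0,0,0,0],[0,0,-0.001,0,0,0,0]]'
python3 -m crank '[[0,0,0,0,0,0,0],[0,0,0,0,0,0,0],[0,0,-0.02,0,0,0,0],[0,0,-0.05,0,0,0,0],[0,0,-0.09,0,0,0,0]]'
python3 -m crank '[[-0.003,-0.006,-0.03,0,0,0,0],[-0.015,-0.033,-0.04,0,0,0,0],[-0.03,-0.066,-0.04,0,0,0,0],[-0.045,-0.099,-0.04,0,0,0,0],[-0.06,-0.132,-0.04,0,0,0,0]]'
python3 -m crank '[[-0.012,-0.027,0,0,0,0,0],[-0.019,-0.042,0,0,0,0,0],[-0.0212,-0.0467,0,0,0,0,0],[-0.0212,-0.0467,0,0,0,0,0],[-0.0212,-0.0467,0,0,0,0,0]]'
python3 - <<'E'
from h import *
S=cams.grab_frame("scene"); f=cams.grab_frame("wrist"); print(r.sense()["eef_pos"])
for b in blobs(S,*CAP,60): print(b)
for b in blobs(f,*CAP,300): print("w",b, wray(f,*b[0],143))
d,a,b=B["100"]; print("expect",cyl_cent(S,644.5,26.6,d,a+5,b+5))
cv2.imwrite("pics/m4.png",cv2.cvtColor(S["image"][100:280,120:420],cv2.COLOR_RGB2BGR))
E
```

```text
clock: 20.55
eef_pos: [643.8, 26.4, 99.2]
tcp_rot: [-3.142, 0.0, 1.595]
contact_force: [-0.4, 1.3, -0.6]
opening: 0.999
grasp_force: 0.0
clock: 21.05
eef_pos: [642.6, 26.4, 188.5]
tcp_rot: [-3.138, 0.0, 1.595]
contact_force: [0.3, 0.1, 1.0]
opening: 1.0
grasp_force: 0.0
clock: 21.55
eef_pos: [512.0, -37.1, 229.4]
tcp_rot: [3.141, 0.0, 1.595]
contact_force: [0.4, -1.1, 0.2]
opening: 0.995
grasp_force: 0.0
clock: 22.05
eef_pos: [468.4, -58.8, 229.5]
tcp_rot: [3.14, -0.0, 1.595]
contact_force: [0.1, -0.4, -0.1]
opening: 0.995
grasp_force: 0.0
[468.16976157 -58.67105328 229.27552738]
(array([241.9, 154.7]), np.int32(276))
(array([115. , 170.9]), np.int32(64))
(array([197.6, 211.1]), np.int32(110))
(array([259.1, 214.3]), np.int32(320))
(array([227.4, 212.7]), np.int32(168))
(array([468.2, 316. ]), np.int32(3571))
w (array([446.1, 108.5]), np.int32(2242)) [615.34341764  24.4916077  143.        ]
w (array([261.3, 200.4]), np.int32(3956)) [469.18067393 -56.18134248 143.        ]
w (array([429. , 193.1]), np.int32(1115)) [610.11539849 -47.23282031 143.        ]
w (array([406.9, 256.9]), np.int32(648)) [ 602.19108608 -108.44522884  143.        ]
expect (array([259.91042821, 215.37997587]), 346.6434283055132)
```

View pics/m4.png

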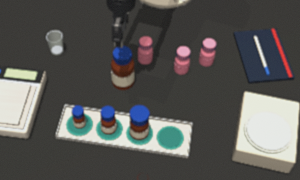

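Three bottles stand in order on their mats, only the rightmost mat is empty, and the gripper is above bottle_250. Descend to z = 130 and grip.

```bash
python3 -m crank '[[0.001,0.0005,0.03,0,0,0,0],[0.001,0.0005,0.06,0,0,0,0],[0.001,0.0005,0.082,0,0,0,0],[0.001,0.0005,0.094,0,0,0,0],[0.001,0.0005,0.099,0,0,0,0]]' 40
python3 -m crank '[[0,0,0,0,0,0,0.2],[0,0,0,0,0,0,0.4],[0,0,0,0,0,0,0.6],[0,0,0,0,0,0,0.7],[0,0,0,0,0,0,0.7]]' 40
python3 -m crank '[[0,0,0,0,0,0,0.7],[0,0,0,0,0,0,0.7],[0,0,0,0,0,0,0.7]]' 45
```

```text
clock: 22.65
eef_pos: [467.5, -57.7, 129.2]
tcp_rot: [-3.14, -0.0, 1.595]
contact_force: [0.7, -0.1, 0.7]
opening: 1.001
grasp_force: 0.0
clock: 23.15
eef_pos: [468.5, -58.1, 131.4]
tcp_rot: [3.139, 0.0, 1.595]
contact_force: [-0.6, 0.2, 7.5]
opening: 0.613
grasp_force: 42.4
clock: 23.45
eef_pos: [468.5, -58.1, 131.4]
tcp_rot: [3.139, 0.0, 1.595]
contact_force: [1.0, 0.5, 6.5]
opening: 0.62
grasp_force: 45.6
```

```bash
python3 -m crank '[[0,0,-0.012,0,0,0,0.7],[0,0,-0.04,0,0,0,0.7],[0,0,-0.07,0,0,0,0.7],[0,0,-0.1,0,0,0,0.7],[0,0,-0.125,0,0,0,0.7]]' 45
python3 -m crank '[[0.012,0.008,-0.005,0,0,0,0.7],[0.032,0.024,-0.005,0,0,0,0.7],[0.052,0.042,-0.005,0,0,0,0.7],[0.072,0.062,-0.005,0,0,0,0.7],[0.092,0.082,-0.005,0,0,0,0.7]]'
python3 -m crank '[[0.02,0.02,0,0,0,0,0.7],[0.04,0.04,0,0,0,0,0.7],[0.058,0.06,0,0,0,0,0.7],[0.072,0.08,0,0,0,0,0.7],[0.0786,0.0959,0,0,0,0,0.7]]'
python3 -m crank '[[0,0,0,0,0,0,0.7],[0,0,0.01,0,0,0,0.7],[0,0,0.04,0,0,0,0.7],[0,0,0.07,0,0,0,0.7],[0,0,0.095,0,0,0,0.7]]'
python3 -m crank '[[0,0,0.013,0,0,0,0.7],[0,0,0.02,0,0,0,0.7],[0,0,0.025,0,0,0,0.7],[0,0,0.028,0,0,0,0.7],[0,0,0.028,0,0,0,0.7]]'
python3 -m crank '[[0,0,0.001,0,0,0,0.7],[0,0,0.002,0,0,0,0.7],[0,0,0.002,0,0,0,0.7]]'
```

```text
clock: 23.95
eef_pos: [467.4, -58.0, 257.6]
tcp_rot: [3.14, 0.0, 1.595]
contact_force: [-0.3, 0.0, -2.6]
opening: 0.618
grasp_force: 48.3
clock: 24.45
eef_pos: [547.6, 37.6, 259.6]
tcp_rot: [-3.141, -0.0, 1.595]
contact_force: [0.5, -0.2, -2.1]
opening: 0.62
grasp_force: 48.7
clock: 24.95
eef_pos: [641.8, 119.1, 259.2]
tcp_rot: [-3.14, -0.0, 1.596]
contact_force: [0.1, -0.8, -2.9]
opening: 0.617
grasp_force: 48.5
clock: 25.45
eef_pos: [639.3, 116.3, 162.9]
tcp_rot: [-3.139, 0.0, 1.594]
contact_force: [0.1, 0.9, -3.6]
opening: 0.617
grasp_force: 48.8
clock: 25.95
eef_pos: [641.6, 116.9, 137.8]
tcp_rot: [3.141, -0.0, 1.595]
contact_force: [1.2, -0.2, -2.9]
opening: 0.618
grasp_force: 48.7
clock: 26.25
eef_pos: [642.0, 117.0, 136.5]
tcp_rot: [3.14, -0.0, 1.595]
contact_force: [-0.2, 0.6, 5.3]
opening: 0.617
grasp_force: 49.2
```

```bash
python3 -m crank '[[0,0,-0.0005,0,0,0,0.7],[0,0,-0.0005,0,0,0,0.35],[0,0,-0.0005,0,0,0,0.2],[0,0,-0.0005,0,0,0,0],[0,0,-0.0005,0,0,0,0]]'
python3 -m crank '[[0,0,0,0,0,0,0],[0,0,0,0,0,0,0],[0,0,-0.02,0,0,0,0],[0,0,-0.05,0,0,0,0],[0,0,-0.09,0,0,0,0]]'
python3 -m crank '[[0,-0.02,-0.04,0,0,0,0],[0,-0.06,-0.04,0,0,0,0],[0,-0.1,-0.04,0,0,0,0],[0,-0.14,-0.04,0,0,0,0],[0,-0.16,-0.04,0,0,0,0]]'
python3 -m crank '[[0,0,0,0,0,0,0],[0,0,0,0,0,0,0],[0,0,0,0,0,0,0],[0,0,0,0,0,0,0],[0,0,0,0,0,0,0]]'
python3 - <<'E'
from h import *
S=cams.grab_frame("scene"); D=cams.grab_frame("side")
M={"25":(648.6,-153.8),"50":(646.7,-63.4),"100":(644.5,26.6),"250":(641.9,116.9)}
for n,F in (("S",S),("D",D)):
  for b in blobs(F,*CAP,60): print(n,b)
  for k,p in M.items(): print("expect",n,k,cyl_cent(F,*p,B[k][0],B[k][1]+5,B[k][2]+5)[0].round(1))
cv2.imwrite("pics/end.png",cv2.cvtColor(np.hstack([S["image"][100:300,120:420],D["image"][100:300,120:420]]),cv2.COLOR_RGB2BGR))
E
```

```text
clock: 26.75
eef_pos: [641.3, 116.8, 135.7]
tcp_rot: [-3.141, 0.0, 1.595]
contact_force: [-0.3, -0.7, -0.2]
opening: 1.0
grasp_force: 0.0
clock: 27.25
eef_pos: [640.2, 116.6, 225.0]
tcp_rot: [-3.138, 0.001, 1.595]
contact_force: [-0.3, 0.2, 0.8]
opening: 1.004
grasp_force: 0.0
clock: 27.75
eef_pos: [478.2, 112.7, 265.7]
tcp_rot: [-3.14, 0.0, 1.595]
contact_force: [-0.6, -0.1, 1.0]
opening: 0.998
grasp_force: 0.0
clock: 28.25
eef_pos: [482.0, 113.0, 265.5]
tcp_rot: [-3.141, 0.0, 1.595]
contact_force: [0.3, 0.0, -0.2]
opening: 1.0
grasp_force: 0.0
S (array([115. , 170.9]), np.int32(65))
S (array([292.9, 211.9]), np.int32(353))
S (array([197.6, 211.1]), np.int32(110))
S (array([227.4, 212.6]), np.int32(166))
S (array([259.1, 214.2]), np.int32(319))
S (array([468.2, 316. ]), np.int32(3569))
expect S 25 [197.3 211.7]
expect S 50 [228.2 213.2]
expect S 100 [259.9 215.4]
expect S 250 [293.4 212.4]
D (array([246.7, 149.4]), np.int32(99))
D (array([230.2, 155.2]), np.int32(151))
D (array([189.9, 165.5]), np.int32(326))
D (array([211.9, 164.1]), np.int32(287))
D (array([ 24.6, 274.4]), np.int32(1483))
expect D 25 [247.1 147.9]
expect D 50 [229.8 154.8]
expect D 100 [210.9 163.5]
expect D 250 [189.6 165.1]
```

View pics/end.png

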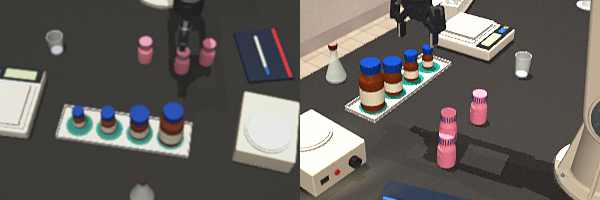

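Both views show the four bottles upright, centred to within about 1.5 px (under 4 mm), and in size order from the balance. The beaker hasn't moved and the gripper is clear.

```bash
python3 -c "
from rig import sign_off
print(sign_off())"
```

```text
the job is handed in; nothing more can be done
None
```

I handed the job in: all four bottles stand upright and within about 4 mm of their mat centres, smallest nearest the balance and largest at the far end, the beaker was not moved, and the run took about 28 s; no judging result came back.

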